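Start the hob and hold the pan's lid over it as a spatter guard

ROBOT

A 7-joint arm with a two-finger parallel gripper is mounted at the origin on the work surface. World frame = base frame: x ahead of the robot, y to its left, z up, the work surface at z = 0. Lengths are in m, angles in rad, forces in N, time in s.
With the tool pointing down it reaches from about 0.35 to 0.9 m from the base axis. Payload 8.1 kg.
Tool frame: the origin (TCP) lies midway between the tips of the shut fingers; the grasp point (between the pads) lies 19 mm behind it; z points along the fingers, y is the line along which they close (so a half turn about z gives the same grasp; the last joint's range is limited). The gripper opens to 85 mm and grips with 20 to 120 N. Pads are 22 mm wide; open, the fingers measure 114 mm over their backs; the gripper's body (76 mm by 85 mm) begins 54 mm behind the grasp point. The pads swing forward as they close: fully open they stand 13 mm farther back than shut.
Start: joints at [1.052, 0.434, 0.025, 1.573, -0.012, 1.134, -0.075], TCP at [0.252, -0.572, 0.231] pointing down, gripper open.
Joint ranges: [-2.62, 2.62], [-0.44, 2.09], [-1.27, 1.32], [0.08, 2.57], [-1.32, 4.46], [0.12, 2], [-2.74, 2.74]. Speed limits (rad/s): [2.22, 2.22, 3.01, 3.01, 3.14, 3.14, 3.14].

INTERFACE

Orientations are given as a unit quaternion [x, y, z, w].
In Python, from cell import robot, vision gives the robot as it stands. The module is installed in compiled form; this text tells all that it offers.
- The arm moves only by the tool send_rows, never from a script. Its argument "moves" is text: rows parted by semicolons, each of 7 numbers parted by spaces: the turn, a rotation vector about the tool's x, y, z each as a share of pi rad, from -1 to 1, then the shift along the tool's x, y, z each as a share of 0.12 m, from -1 to 1, then the closure, from 0 (fully open) to 1 (shut). In form: rx ry rz dx dy dz jaw; .... A call has 1 to 20 rows; each row shifts and turns the commanded pose from where the row before left it, along the tool's axes as they then stand; what a row does not reach is not made up. A row lasts 1/8 s, in which the tool goes at most 62.5 mm and 10.7 degrees, less where a joint would pass 70% of its speed; a pose out of reach is approached as far as the arm can. A call with a number of a shift or a turn outside -1 to 1 is refused whole. A call with a gripper value outside its range is refused whole. The fingers move at their own pace and stop on an object; "newtons" is the grip in N (left out, the last holds). Time passes only in rows, so rows that do not move let the fingers close. It gives the time, the measured TCP pose, the force, the opening and the grip force at its end, in the units of the state.
- robot.read_state(): the state, without advancing time (a new reading comes with each control period).
- vision.capture(name): name is "scene" or "top" or "wrist"; returns a dict with "frame" (480x640x3 uint8, red, green, blue), "mtx" (3x3 intrinsics, pixels), "position" and "attitude" of the camera in the world; the wrist camera has in their place "hand_eye" (4x4, takes a point from camera to tool coordinates, whose origin is the TCP and whose axes are the flange's). Camera axes: x right, y down, z forward; pixel columns grow to the right and rows downward; lengths in m; the calibration is good to about 2 mm. A picture is of the moment at which its call begins: read the wrist's pose just before it. There is no depth.
- robot.sign_off(): hands the job in; it is judged then, once.
The state is a dict: "time": time; "joints": joint angles; "joint_vel": joint speeds; "tau": joint torques, N m; "position": TCP position; "ee_rot": TCP orientation; "wrist_force": force on the tool from outside, world axes, zero at the start; "wrist_torque": the same for the moment, N m; "opening": finger opening in m; "grip_force": force on a finger pad.
Only numpy, scipy, OpenCV 4.12 (cv2) and the standard library are available. Lean on these libraries where they do the work, as an engineer would, in place of code of your own. Each camera call takes 0.05 s, during which the arm holds its last target. There are 200 camera calls.

TASK

Turn the hob's knob clockwise until it clicks past its detent into the on notch, and leave it there. Then pick up the oblong lid by its handle, lift it over the spatter screen and hold it level over the oblong pan on the hob, centred and lined up with it, about a finger's width (15 mm) above the rim without ever touching the pan, so that it stops the spatter and lets the steam out. Finish while still holding it there; do not bump the screen with the lid, and leave the pan, the mills and the other things where they stand.

Things in the scene. Friction and masses are not known exactly. Their poses are not given: they have to be found in the camera images.
- knob (a joint): The hob's rotary switch, in rad (lengths in this list are in mm): 0 off, 1.0 on (the end stop), growing clockwise seen from above. A spring detent resists with up to 0.12 N m until half-way (0.5), then pulls the knob on into the on notch at 1.0; let go before half-way it springs back to 0
- knob_grip (a point): Point on the knob's upright axis at the height to grip, 37 above the hob's glass and 7 below the top of the knob. The knob is an upright black bar 42 long (its own x axis, which turns with the knob), 14 wide (its y) and 32 tall, on a disc 44 across and a fixed base 68 across; there is 80 or more between the axis and the pan
- lid_handle (a point): Middle of the lid's handle, a straight black bar 98 long (along the lid's y), 16 wide (along x) and 16 tall. The bar is 26 clear above the lid's upper face and stands on two posts 86 apart, each 12 by 12. The point is 45 above the lid's underside. The lid (about 350 g) lies on a wooden chopping board 18 thick on the other side of the screen from the hob; hob and board may be on either side
- lid_under (a point): Middle of the flat underside of the lid; axes of the lid: x along its 146 side, y along its 216 side, z up. Steel plate 11 thick at the middle, 6 at the edge. A half turn about z makes no difference
- pan_rim (a point): Middle of the pan's mouth, at the height of the rim. Dark steel oblong pan standing loose on the hob: outside 136 (its x) by 206 (its y) by 65 tall, walls 5, a low loop handle at each end that reaches 126 from the middle and stays below the rim; z up. A half turn about z makes no difference
- hob: Portable hob, 360 (x) by 270 (y), fixed; origin at the centre of its underside on the worktop, its black glass top 45 above. The knob stands on its near edge (its -x side), 135 from the centre; the pan stands behind the knob
- screen_top (a point): Middle of the top edge of the upright metal spatter screen, 172 above the worktop; the screen is 288 long (along its x), 8 thick at the top, with a flat foot 50 wide, fixed between hob and board
- screen: The same screen; origin at the centre of its foot on the worktop, x along its length
- pan: The pan; origin at the centre of its underside, 65 below the rim
- lid: The lid; origin at the middle of its underside, the same as lid_under
- pepper_mill: Black pepper mill, a turned shape 190 tall, 56 across, standing near the front end of the screen; sizes in mm, origin at the centre of its underside; leave it alone
- salt_mill: White salt mill, the same shape and size as the pepper mill, beside it; sizes in mm, origin at the centre of its underside; leave it alone
- oil_bottle: Green glass oil bottle, 200 tall, 60 across, beyond the far end of the screen; sizes in mm, origin at the centre of its underside; leave it alone
- mug: White mug, 90 tall, 80 across, off to one side; sizes in mm, origin at the centre of its underside; leave it alone
- jar: Clear jar with a wooden-coloured cap, 110 tall, 76 across, off to the other side; sizes in mm, origin at the centre of its underside; leave it alone

How it is judged:
On the way, in this order (a step that is already met when the one before it is completed fails the run):
1. the knob has clicked past its detent into the on notch, with the lid still on its board (value of joint knob above 0.85 rad and distance of lid_under from where it was at the start of the episode below 0.03 m), for 0.2 s.
2. the lid is carried over the screen, its underside above the top edge (z of lid_under in the frame of screen_top above 0 m and y of lid_under in the frame of screen_top between -0.12 and 0.12 m and x of lid_under in the frame of screen_top between -0.2 and 0.2 m), for 0.05 s.
At the end, for the whole second after the job is handed in: Knob in its on notch (over 0.85 rad), let go. Lid held still in the fingers alone: level within 0.08 rad, middle within 12 mm of the pan's, sides in line within 0.12 rad, underside 5 to 28 mm above the rim, touching neither pan, hob nor screen (value of joint knob above 0.85 rad and z of lid_under in the frame of pan_rim between 0.005 and 0.028 m and horizontal distance between lid_under and pan_rim below 0.012 m and angle between the x axis of lid_under and the x axis of pan_rim, either way round below 0.12 rad and angle between lid_under's own z axis and vertical below 0.08 rad and angle between pan_rim's own z axis and vertical below 0.05 rad and contact force between lid and pan below 0.05 N and contact force between lid and hob below 0.05 N and contact force between lid and screen below 0.05 N and contact force between lid and the fingers above 1 N and linear speed of lid below 0.02 m/s and contact force between hob and the arm below 0.5 N and contact force between hob and the fingers below 0.5 N); the arm keeps its last pose, push and grip.
It fails at once if the lid touches the pan (contact force between lid and pan above 0.5 N).
It fails at once if the lid bumps the screen (contact force between lid and screen above 2 N).
It fails at once if the pan is moved more than 10 mm (distance of pan_rim from where it was at the start of the episode above 0.01 m).
It fails at once if a mill, the bottle, mug or jar is shifted more than 20 mm or knocked over (distance of any of pepper_mill, salt_mill, oil_bottle, mug, jar from where it was at the start of the episode above 0.02 m or angle between any of pepper_mill, salt_mill, oil_bottle, mug, jar's own z axis and vertical above 0.3 rad).
It also fails if it takes over 72 s, if anything falls off the work surface, if the arm or the gripper's body presses on something with over 40 N, if the wrist force passes 120 N, or if a joint passes its speed limit or range.

## Working session

There is one attempt and no reset: what is moved stays moved. The work goes in short steps, Python scripts to look and compute and a tool call to move; the robot and the scene stay as the last step left them, time stands still between calls to the robot, and variables do not carry over. Pictures are saved under pics/ and viewed, at most 10 in all, crops included, and the job is handed in when it is done.

Besides the shell and the picture viewer there is one more tool, called by a JSON object that holds its "op" and its "data", one argument or row to a line. send_rows: Moves the arm, as the interface text tells. Its arguments: {"type":"object","properties":{"moves":{"type":"string"},"newtons":{"type":"number"}},"required":["moves"]}

```bash
mkdir -p pics
python3 - <<'E'
from cell import robot, vision
import cv2,numpy as np,pickle
s=robot.read_state(); print({k:np.round(v,3).tolist() for k,v in s.items()})
d={}
for n in("scene","top"):
    c=vision.capture(n); d[n]=c; cv2.imwrite(f"pics/{n}0.png",c["frame"][:,:,::-1]); print(n,c["mtx"],c["position"],c["attitude"])
pickle.dump(d,open("c0.pkl","wb"))
E
```

```text
{'time': 0.0, 'joints': [1.052, 0.435, 0.025, 1.574, -0.012, 1.134, -0.075], 'joint_vel': [-0.001, 0.001, -0.0, 0.0, 0.0, -0.0, -0.0], 'tau': [-0.002, -67.049, 1.023, -31.621, 0.015, 0.013, -0.0], 'position': [0.252, -0.571, 0.231], 'ee_rot': [0.978, 0.206, -0.0, -0.001], 'wrist_force': [0.441, 0.024, 0.52], 'wrist_torque': [-0.051, -0.001, -0.002], 'grip_force': 0.0, 'opening': 0.086}
scene [[467.83519749   0.         318.50452078]
 [  0.         467.83519749 240.40435597]
 [  0.           0.           1.        ]] [1.0918438  0.50485863 1.03404076] [ 0.35444033  0.87353124 -0.30753011 -0.12938493]
top [[612.97299247   0.         322.88103064]
 [  0.         612.97299247 226.97015135]
 [  0.           0.           1.        ]] [ 0.27706085 -0.02105441  1.85268986] [ 0.70924607 -0.69961179  0.05782122 -0.06457601]
```

View pics/top0.png

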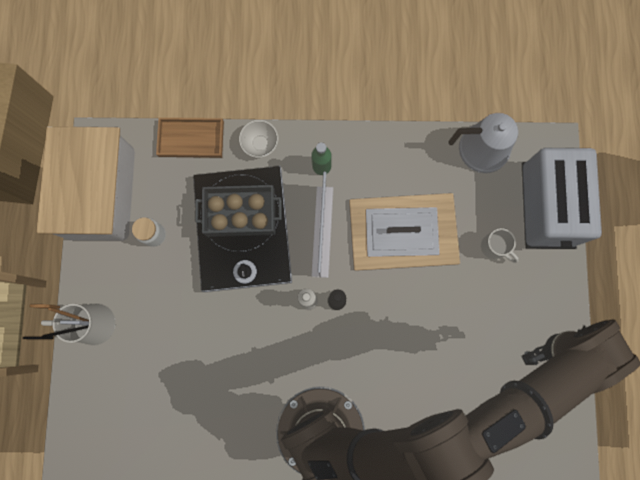

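View pics/scene0.png

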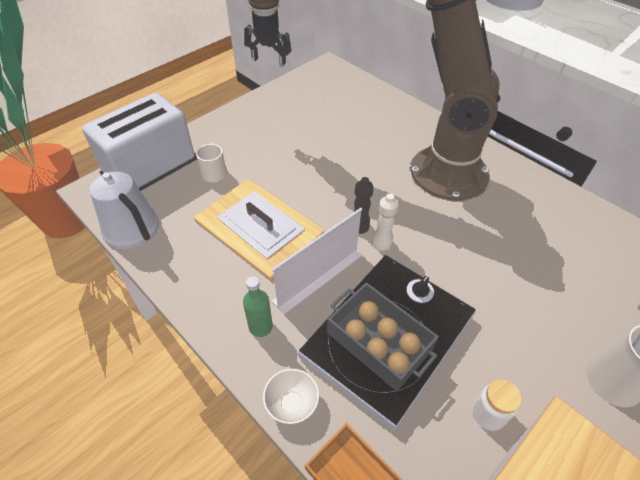

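The top view shows the hob at the left (glass around (243,228), pan (238,210), knob (245,271)). The screen is at (323,232), the lid on its board at (403,231), its handle at (404,229) and the mills at (307,298) and (337,299). Next I'll measure these by masks.

```bash
cat > h.py <<'E'
import numpy as np,cv2
from scipy.spatial.transform import Rotation as R
def ray(c,uv,z):
    uv=np.atleast_2d(np.float64(uv)); K=c["mtx"]
    d=np.c_[(uv[:,0]-K[0,2])/K[0,0],(uv[:,1]-K[1,2])/K[1,1],np.ones(len(uv))]
    d=R.from_quat(c["attitude"]).apply(d); p=np.array(c["position"])
    return p+d*((z-p[2])/d[:,2])[:,None]
def proj(c,P):
    q=R.from_quat(c["attitude"]).inv().apply(np.atleast_2d(P)-c["position"]); q=q@c["mtx"].T
    return q[:,:2]/q[:,2:]
def blob(mask,box,o=(0,0)):
    x0,y0,x1,y1=box; m=np.zeros(mask.shape,np.uint8); m[y0:y1,x0:x1]=mask[y0:y1,x0:x1]
    cs,_=cv2.findContours(m,cv2.RETR_EXTERNAL,cv2.CHAIN_APPROX_NONE)
    return max(cs,key=cv2.contourArea)
def rect(c,cnt,z):
    P=ray(c,cnt[:,0,:],z)[:,:2].astype(np.float32)*1000
    (a,b),(w,h),t=cv2.minAreaRect(P)
    if w<h: w,h,t=h,w,t+90
    return [round(float(v),1) for v in(a,b,w,h,(t+90)%180-90)] # centre, long, short, angle of long axis vs +x
E
python3 - <<'E'
import pickle,cv2,numpy as np
from h import *
d=pickle.load(open("c0.pkl","rb"));t=d["top"];f=t["frame"];g=f.max(2).astype(int);hsv=cv2.cvtColor(f,cv2.COLOR_RGB2HSV)
print("hob",rect(t,blob(g<90,(185,160,300,300)),.045))
print("handle",rect(t,blob(g<90,(375,215,435,245)),.071))
sat=hsv[:,:,1]
print("board",rect(t,blob(sat>70,(340,185,470,280)),.018))
print("lid",rect(t,blob((sat<60),(358,200,448,262)),.024))
print("scr bottom/top guess",ray(t,[(330,188),(324,276)],.172),ray(t,[(324,172)],.172))
a=cv2.resize(f[160:300,185:300],None,fx=5,fy=5,interpolation=cv2.INTER_CUBIC)[:600]
b=cv2.resize(f[180:300,295:460],None,fx=5,fy=5,interpolation=cv2.INTER_CUBIC)
a=cv2.resize(f[150:300,185:365],None,fx=4,fy=4,interpolation=cv2.INTER_CUBIC)
cv2.imwrite("pics/crop.png",cv2.convertScaleAbs(a[:,:,::-1],alpha=1.6))
E
```

```text
hob [589.5, 244.4, 357.0, 271.1, 7.0]
handle [584.4, -239.3, 97.3, 14.9, -89.3]
board [588.7, -246.7, 318.4, 218.2, -85.8]
lid [586.7, -240.7, 218.7, 148.2, -88.0]
scr bottom/top guess [[ 0.68279891 -0.0212375   0.172     ]
 [ 0.43459863 -0.00784336  0.172     ]] [[ 0.72904014 -0.00369553  0.172     ]]
```

View pics/crop.png

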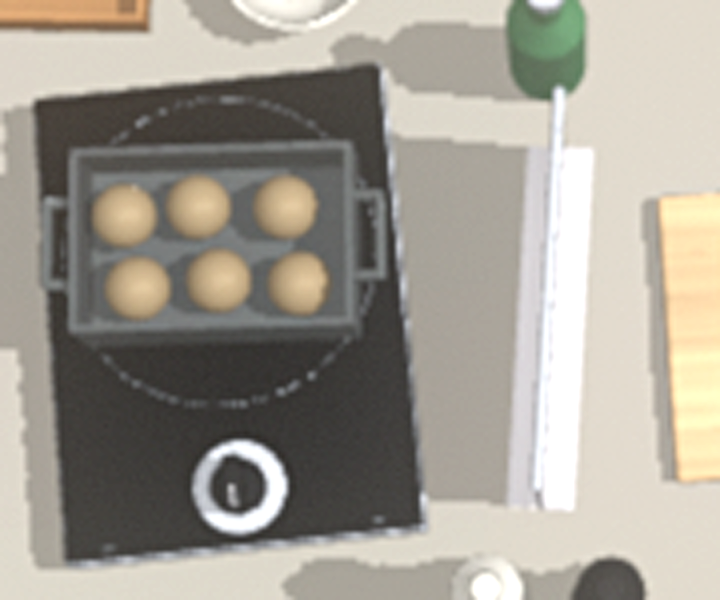

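{"op": "send_rows", "data": {
  "moves": "0 0 -0.046 0 0 -0.125 0;0 0 -0.046 0 0 -0.125 0;0 0 -0.046 0 0 -0.125 0;0 0 -0.046 0 0 -0.125 0;0 0 -0.046 0 0 -0.125 0;0 0 -0.046 0 0 -0.125 0;0 0 -0.046 0 0 -0.125 0;0 0 -0.046 0 0 -0.125 0;0 0 0 0.35 0.1 0 0;0 0 0 0.35 0.1 0 0;0 0 0 0.35 0.1 0 0;0 0 0 0.35 0.1 0 0;0 0 0 0.35 0.1 0 0;0 0 0 0.35 0.1 0 0;0 0 0 0.35 0.1 0 0;0 0 0 0.35 0.1 0 0"
}}

```text
time: 2.1
position: [0.3481, -0.2342, 0.3511]
ee_rot: [0.707, 0.707, -0.0, -0.0]
wrist_force: [0.4, -1.0, -0.1]
opening: 0.0849
grip_force: 0.0
```

Run:
```python
import pickle
from h import *
d=pickle.load(open("c0.pkl","rb"));t=d["top"]
o=lambda L:[(185+x/4-.375,150+y/4-.375) for x,y in L]
P=ray(t,o([(70,150),(352,143),(360,328),(70,333)]),.110); print("pan",P.round(4).tolist(),P.mean(0),rect(t,np.float32(o([(70,150),(352,143),(360,328),(70,333)]))[:,None,:],.11))
print("knob disc",ray(t,o([(240,486)]),.055))
print("scr",ray(t,o([(558,90),(541,490)]),.172))
for n,u,z in(("salt",(307,298),.19),("pep",(337,299),.19),("oil",(322,148),.2)): print(n,ray(t,[u],z))
```

```text
pan [[0.6958, 0.3527, 0.11], [0.7036, 0.1465, 0.11], [0.5666, 0.1369, 0.11], [0.5602, 0.3461, 0.11]] [0.63154122 0.2455661  0.11      ] [631.2, 244.8, 210.8, 137.2, -87.8]
knob disc [[0.45674904 0.22690408 0.055     ]]
scr [[ 0.72867988 -0.00405414  0.172     ]
 [ 0.44510577  0.00364296  0.172     ]]
salt [[0.37282822 0.03706888 0.19      ]]
pep [[ 0.37127085 -0.04392921  0.19      ]]
oil [[0.7907601  0.00259256 0.2       ]]
```

{"op": "send_rows", "data": {
  "moves": "0 0 0 0.425 0.1 0 0;0 0 0 0.425 0.1 0 0;0 0 0 0.425 0.1 0 0;0 0 0 0.425 0.1 0 0;0 0 0 0.425 0.1 0 0;0 0 0 0.425 0.1 0 0;0 0 0 0.425 0.1 0 0;0 0 0 0.425 0.1 0 0;0 0 0 0.43 0.1 0 0;0 0 0 0 0 0 0"
}}

```text
time: 3.35
position: [0.4546, 0.2284, 0.3507]
ee_rot: [0.704, 0.71, 0.0, -0.002]
wrist_force: [-0.4, -0.8, -0.2]
opening: 0.0857
grip_force: 0.0
```

```bash
cat >> h.py <<'E'
def wrist(name):
    from cell import robot,vision
    s=robot.read_state(); c=vision.capture("wrist"); H=np.array(c["hand_eye"])
    T=np.eye(4);T[:3,:3]=R.from_quat(s["ee_rot"]).as_matrix();T[:3,3]=s["position"]; W=T@H
    c["position"]=W[:3,3];c["attitude"]=R.from_matrix(W[:3,:3]).as_quat()
    cv2.imwrite(f"pics/{name}.png",c["frame"][:,:,::-1]); import pickle; pickle.dump(c,open(f"{name}.pkl","wb")); return s,c
E
python3 -c "
from h import *
s,c=wrist('w1');print(s['position'],c['position'],s['joints'],np.array(c['hand_eye']).round(3),proj(c,[.4567,.227,.089]))"
```

```text
[0.45464511 0.22836417 0.35071433] [0.45512705 0.29607636 0.49270057] [ 0.14119644  0.28421206 -0.90496754  1.60267831  0.22409201  1.36525296
 -0.78244678] [[-0.001 -0.963 -0.27   0.068]
 [ 1.    -0.002  0.002  0.001]
 [-0.002 -0.27   0.963 -0.142]
 [ 0.     0.     0.     1.   ]] [[315.55417864 203.6671449 ]]
```

View pics/w1.png

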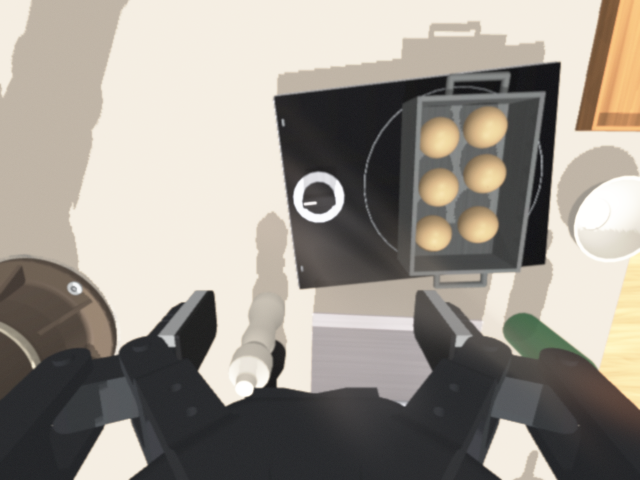

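The wrist view shows the knob at (319,197), with a white pointer line near (310,204). The pan is at (475,185), the screen at (400,320) and the salt mill at (255,340). I'll zoom in on the knob to get the bar's direction.

Run:
```python
import pickle
from h import *
c=pickle.load(open("w1.pkl","rb"));f=c["frame"]
a=f[160:235,275:365].astype(float)/255; a=(a**.45*255).astype(np.uint8)
cv2.imwrite("pics/k.png",cv2.resize(a,None,fx=7,fy=7,interpolation=cv2.INTER_CUBIC)[:,:,::-1])
g=f.max(2); print(g[180:215,296:344:2])
m=(g>120).astype(np.uint8); x=blob(m,(285,165,352,228)); print("ring",cv2.fitEllipse(x),ray(c,cv2.fitEllipse(x)[0],.055))
```

```text
[[ 67  92 222 251 229 225 228 227 226 224 219 220 222 222 224 230 230 225
  224 225 228 134  46  45]
 [ 68 147 247 253 228 226 228 227 220 204 176 173 186 191 214 229 231 225
  224 226 246 198  59  44]
 [ 74 208 252 253 228 225 226 220 189 148 107 102 112 122 165 219 229 225
  224 226 250 236  90  45]
 [ 97 239 253 253 228 224 222 183 127  88  68  64  64  67 100 170 220 225
  224 225 250 249 133  45]
 [134 250 254 253 228 223 206 129  81  68  62  61  59  54  60 102 175 220
  223 227 251 252 185  54]
 [181 252 254 253 229 218 162  88  70  67  63  63  59  58  56  59 110 200
  222 231 252 253 228  76]
 [224 253 254 253 228 190 109  74  69  69  66  64  61  57  56  54  67 165
  219 233 253 254 246 114]
 [243 254 254 253 224 143  80  71  71  67  68  65  63  62  56  55  55 117
  206 234 253 254 252 156]
 [250 254 254 253 214 105  72  72  71  70  70  65  63  62  58  55  55  74
  177 234 253 254 253 187]
 [252 254 254 253 192  83  70  73  72  72  71  69  66  62  62  58  55  55
  136 230 253 254 253 209]
 [253 254 254 253 165  74  72  72  72  72  71  68  67  66  62  60  56  53
   98 224 253 25
[... 1878 characters left out ...]
  74  74  75  76  97 206
  250 252 252 252 217  78]
 [128 248 254 253 253 250 176  91  76  73  74  74  73  74  75  80 156 246
  253 252 252 250 165  67]
 [ 94 226 253 254 254 253 236 153  92  73  73  74  73  74  77 117 227 253
  253 252 252 239 114  67]
 [ 79 168 251 253 254 254 252 230 155  94  81  78  75  89 127 197 250 254
  253 252 251 202  81  66]
 [ 74 110 239 253 254 254 253 252 231 165 134 125 121 157 219 245 253 254
  253 252 246 141  69  67]
 [ 77  83 192 252 253 253 254 253 252 240 224 220 213 236 251 253 253 254
  253 251 225  95  67  67]]
ring ((318.245361328125, 196.89120483398438), (50.606239318847656, 51.017494201660156), 83.0703353881836) [[0.46032683 0.23025153 0.055     ]]
```

View pics/k.png

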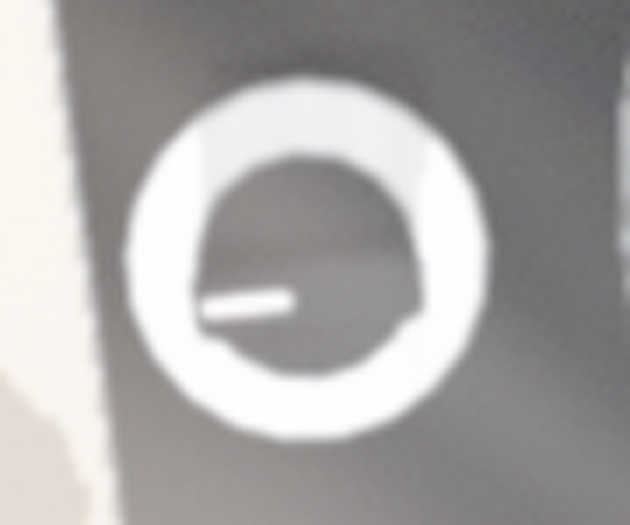

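The pointer slopes about 7° to world x and lies along the hob's x axis, as expected. The knob axis is at about (0.4585, 0.2288).

{"op": "send_rows", "data": {
  "moves": "0 0 -0.0535 0 0 0.1 0;0 0 -0.0535 0 0 0.1 0;0 0 -0.0535 0 0 0.1 0;0 0 -0.0535 0 0 0.1 0;0 0 -0.0535 0 0 0.1 0;0 0 -0.0535 0 0 0.1 0;0 0 -0.0535 0 0 0.1 0;0 0 -0.0535 0 0 0.1 0;0 0 -0.0535 0 0 0.1 0;0 0 -0.0535 0 0 0.1 0;0 0 0 0 0 0 0;0 0 0 0 0 0 0"
}}

```text
time: 4.9
position: [0.4559, 0.2233, 0.2317]
ee_rot: [-0.053, 0.999, -0.0, 0.0]
wrist_force: [-0.7, -1.0, 0.7]
opening: 0.0853
grip_force: 0.0
```

```bash
cat >> h.py <<'E'
def go(P,yaw=None):
    from cell import robot
    s=robot.read_state(); r=R.from_quat(s["ee_rot"]); M=r.as_matrix(); y=np.degrees(np.arctan2(M[1,0],M[0,0]))
    print("pos",np.round(s["position"],4),"yaw",round(y,2),"tilt",np.degrees(np.arccos(-M[2,2])).round(2),"j",np.round(s["joints"],2),"F",np.round(s["wrist_force"],1),"open",round(s["opening"],4),"grip",round(s["grip_force"],1))
    print("shift shares",(r.inv().apply(np.array(P)-s["position"])/.12).round(3))
    if yaw is not None:
        t=R.from_euler('z',yaw,degrees=True)*R.from_quat([1,0,0,0]); print("turn share",((r.inv()*t).as_rotvec()/np.pi).round(4))
E
python3 -c "
from h import *
import pickle
c=pickle.load(open('w1.pkl','rb'));print(ray(c,[(319.6,202.3)],.089))
s,c=wrist('w2')
m=(c['frame'].max(2)>120).astype(np.uint8)
print(proj(c,[[.4585,.2288,.089],[.4585,.2288,.05]]))
go([.4585,.2288,.066],187)
"
```

```text
[[0.46164525 0.22872313 0.089     ]]
[[321.40152604 226.96752943]
 [320.65570247 217.46025356]]
pos [0.4559 0.2236 0.2318] yaw -173.87 tilt 0.05 j [ 0.3   0.51 -1.21  1.79  0.51  1.2   0.62] F [ 0.2 -0.4  0.7] open 0.085 grip 0.0
shift shares [-0.025  0.041  1.382]
turn share [-0.0001  0.0002 -0.0048]
```

View pics/w2.png

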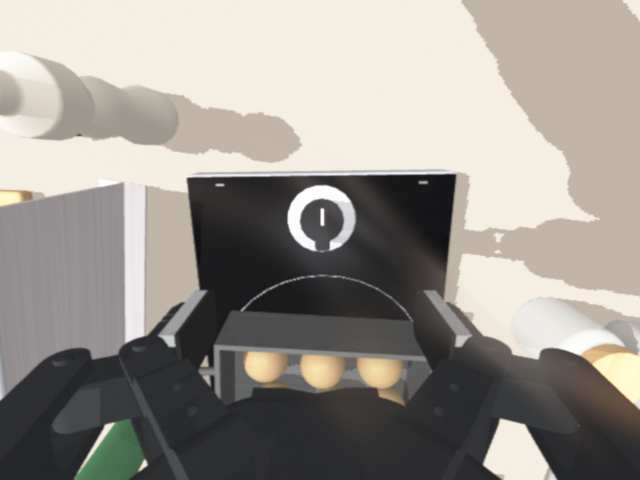

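The wrist view shows the bar upright at column 322, with its middle near row 227. That matches the predicted (321,227).

{"op": "send_rows", "data": {
  "moves": "0 0 -0.005 -0.025 0.041 0.2 0;0 0 0 0 0 0.2 0;0 0 0 0 0 0.2 0;0 0 0 0 0 0.2 0;0 0 0 0 0 0.1 0;0 0 0 0 0 0 0"
}}

```text
time: 5.7
position: [0.458, 0.2291, 0.1232]
ee_rot: [-0.063, 0.998, -0.0, -0.0]
wrist_force: [0.2, 0.9, 0.4]
opening: 0.0855
grip_force: 0.0
```

```bash
python3 -c "
from h import *
go([.4585,.2288,.066],187)"
```

```text
pos [0.458  0.2291 0.1232] yaw -172.79 tilt 0.03 j [ 0.2   0.63 -1.09  1.91  0.66  1.02  0.5 ] F [0.2 0.9 0.4] open 0.0855 grip 0.0
shift shares [-0.004 -0.003  0.477]
turn share [-0.0001 -0.0002  0.0012]
```

Good. Now I'll descend, close on the bar and check.

{"op": "send_rows", "data": {
  "moves": "0 0 0 0 0 0.16 0;0 0 0 0 0 0.16 0;0 0 0 0 0 0.15 0;0 0 0 0 0 0 0;0 0 0 0 0 0 1;0 0 0 0 0 0 1;0 0 0 0 0 0 1;0 0 0 0 0 0 1;0 0 0 0 0 0 1;0 0 0 0 0 0 1;0 0 0 0 0 0 1;0 0 0 0 0 0 1",
  "newtons": 40
}}

```text
time: 7.2
position: [0.4582, 0.2299, 0.0673]
ee_rot: [-0.063, 0.998, 0.0, 0.0]
wrist_force: [-1.6, 1.6, 5.5]
opening: 0.0131
grip_force: 43.2
```

```bash
python3 -c "
from h import *
go([.4585,.2288,.066],187)"
```

```text
pos [0.4582 0.2299 0.0673] yaw -172.74 tilt 0.06 j [ 0.14  0.69 -1.02  1.97  0.75  0.92  0.42] F [-1.6  1.6  5.5] open 0.0131 grip 43.2
shift shares [-0.002 -0.009  0.011]
turn share [0.0002 0.0002 0.0014]
```

{"op": "send_rows", "data": {
  "moves": "0 0 0.032 0 0 0 1;0 0 0.032 0 0 0 1;0 0 0.032 0 0 0 1;0 0 0.032 0 0 0 1;0 0 0.032 0 0 0 1;0 0 0.032 0 0 0 1;0 0 0.032 0 0 0 1;0 0 0.032 0 0 0 1;0 0 0.032 0 0 0 1;0 0 0.032 0 0 0 1;0 0 0 0 0 0 1;0 0 0 0 0 0 1"
}}

```text
time: 8.7
position: [0.4583, 0.2304, 0.0673]
ee_rot: [0.424, 0.906, 0.001, 0.0]
wrist_force: [-0.4, 5.1, 4.2]
opening: 0.0128
grip_force: 42.9
```

```bash
python3 -c "
from h import *
go([.4585,.2288,.066],130)"
```

```text
pos [0.4583 0.2304 0.0673] yaw 129.84 tilt 0.11 j [-0.    0.59 -0.78  1.98  0.57  0.81 -0.42] F [-0.4  5.1  4.2] open 0.0128 grip 42.9
shift shares [-0.012 -0.007  0.011]
turn share [ 0.0006 -0.0002 -0.0009]
```

{"op": "send_rows", "data": {
  "moves": "0 0 0 0 0 0 0;0 0 0 0 0 0 0;0 0 0 0 0 0 0;0 0 0 0 0 0 0;0 0 0 0 0 0 0;0 0 0 0 0 -0.2 0;0 0 0 0 0 -0.36 0;0 0 0 0 0 -0.36 0;0 0 0 0 0 -0.36 0;0 0 0 0 0 -0.36 0;0 0 0 0 0 -0.36 0;0 0 0 0 0 -0.36 0;0 0 0 0 0 0 0"
}}

```text
time: 10.32
position: [0.4589, 0.2306, 0.3532]
ee_rot: [0.425, 0.905, 0.002, 0.002]
wrist_force: [-0.3, -1.1, -0.5]
opening: 0.0858
grip_force: 0.0
```

```bash
python3 -c "
from h import *
s,c=wrist('w3')
go([.53,-.24,.35],90)
q=proj(c,[.4585,.2288,.089])[0].astype(int);print(q)
f=c['frame'];y0=max(q[1]-60,0);x0=max(q[0]-80,0);a=(f[y0:y0+120,x0:x0+160]/255.)**.5*255
cv2.imwrite('pics/k3.png',cv2.resize(a.astype(np.uint8),None,fx=4,fy=4)[:,:,::-1])"
```

```text
pos [0.4584 0.2297 0.3512] yaw 129.66 tilt 0.15 j [ 0.18  0.31 -0.97  1.59  0.26  1.37 -0.13] F [ 0.7  0.2 -1.6] open 0.0852 grip 0.0
shift shares [-3.394 -2.039  0.009]
turn share [0.0008 0.     0.2203]
[311 201]
```

View pics/k3.png

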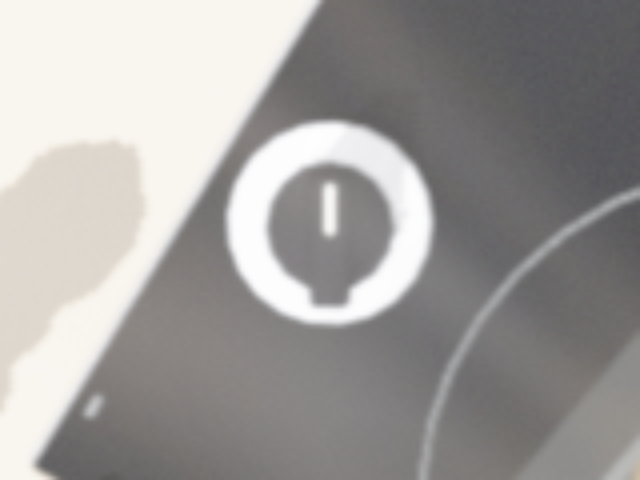

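The knob points along the tool's yaw of 130°, so it is turned about 57° and sits in the on notch after release. Next is the lid.

{"op": "send_rows", "data": {
  "moves": "0 0 0.055 0 0 0 0;0 0 0.055 0 0 0 0;0 0 0.055 0 0 0 0;0 0 0.052 0 0 0 0;0 0 0 -0.43 0.115 0 0;0 0 0 -0.43 0.115 0 0;0 0 0 -0.43 0.115 0 0;0 0 0 -0.43 0.115 0 0;0 0 0 -0.43 0.115 0 0;0 0 0 -0.43 0.115 0 0;0 0 0 -0.43 0.115 0 0;0 0 0 -0.43 0.115 0 0;0 0 0 -0.43 0.115 0 0;0 0 0 0 0 0 0;0 0 0 0 0 0 0"
}}

```text
time: 12.25
position: [0.5867, -0.233, 0.3487]
ee_rot: [0.703, 0.711, -0.0, -0.001]
wrist_force: [1.2, 0.9, 0.3]
opening: 0.0853
grip_force: 0.0
```

```bash
python3 -c "
from h import *
s,c=wrist('w4')
go([.584,-.239,.15],91)
q=proj(c,[.5844,-.2393,.071])[0].astype(int);print(q)
g=c['frame'].max(2);b=blob(g<90,(q[0]-90,q[1]-60,q[0]+90,q[1]+60));print(cv2.boundingRect(b),'handle',rect(c,b,.071))
"
```

```text
pos [ 0.5868 -0.2323  0.3493] yaw 90.7 tilt 0.09 j [ 0.68  0.45 -0.61  1.33  0.25  1.44  0.1 ] F [-0.3  1.3  0.2] open 0.0852 grip 0.0
shift shares [-0.057 -0.022  1.661]
turn share [-0.0004 -0.0003 -0.0017]
[312 205]
(311, 165, 12, 66) handle [590.1, -230.5, 83.0, 13.7, -89.1]
```

View pics/w4.png

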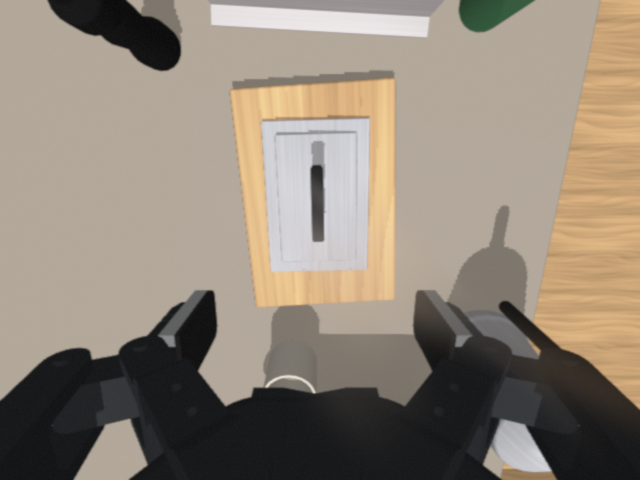

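The wrist view shows the lid's handle from (318,165) to (317,241), centred near (317,203) and along world y. It agrees with the top view within a few mm. I'll descend and grip.

{"op": "send_rows", "data": {
  "moves": "0 0 -0.002 -0.05 0 0.35 0;0 0 0 0 0 0.35 0;0 0 0 0 0 0.35 0;0 0 0 0 0 0.35 0;0 0 0 0 0 0.35 0;0 0 0 0 0 0.3 0;0 0 0 0 0 0.2 0;0 0 0 0 0 0.15 0;0 0 0 0 0 0.15 0;0 0 0 0 0 0 0"
}}

```text
time: 13.55
position: [0.5864, -0.2394, 0.0431]
ee_rot: [0.701, 0.713, -0.0, -0.001]
wrist_force: [-1.0, -1.3, -0.8]
opening: 0.0853
grip_force: 0.0
```

```bash
python3 -c "
from h import *
go([.587,-.239,.043],91)"
```

```text
pos [ 0.5864 -0.2394  0.0431] yaw 90.99 tilt 0.11 j [ 0.64  0.71 -0.51  1.7   0.44  0.85 -0.05] F [-1.  -1.3 -0.8] open 0.0853 grip 0.0
shift shares [0.003 0.005 0.001]
turn share [-0.0006 -0.0002 -0.0001]
```

{"op": "send_rows", "data": {
  "moves": "0 0 0 0 0 0 1;0 0 0 0 0 0 1;0 0 0 0 0 0 1;0 0 0 0 0 0 1;0 0 0 0 0 0 1;0 0 0 0 0 0 1;0 0 0 0 0 0 1;0 0 0 0 0 0 1;0 0 0 0 0 -0.1 1;0 0 0 0 0 -0.2 1;0 0 0 0 0 -0.3 1;0 0 0 0 0 -0.4 1;0 0 0 0 0 -0.4 1;0 0 0 0 0 -0.4 1;0 0 0 0 0 -0.3 1;0 0 0 0 0 -0.2 1;0 0 0 0 0 0 1",
  "newtons": 80
}}

```text
time: 15.68
position: [0.5876, -0.2396, 0.3219]
ee_rot: [0.701, 0.713, 0.001, 0.001]
wrist_force: [-0.1, 0.6, -5.4]
opening: 0.0146
grip_force: 78.5
```

```bash
python3 -c "
from h import *
go([.6345,.245,.31],92)
s,c=wrist('w5')"
```

```text
pos [ 0.5876 -0.2396  0.3219] yaw 90.97 tilt 0.16 j [ 0.69  0.47 -0.61  1.37  0.26  1.38  0.1 ] F [-0.1  0.6 -5.4] open 0.0146 grip 78.5
shift shares [4.031 0.459 0.097]
turn share [ 0.0008  0.0003 -0.0057]
```

View pics/w5.png

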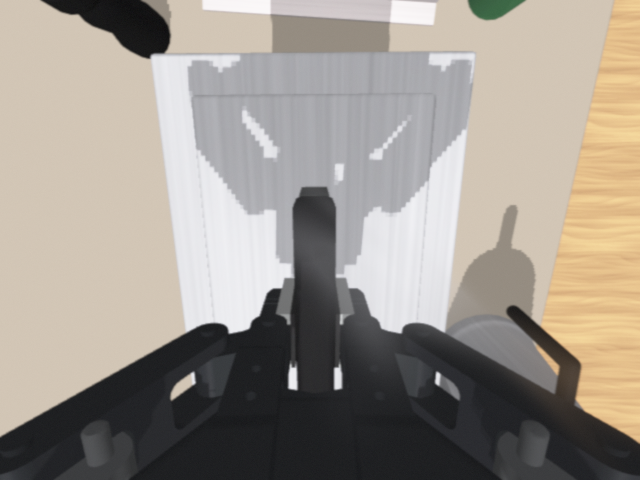

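The lid is held; its far top corners show at about (152,55) and (475,52). I'll measure its pose in the hand from its far edge.

Run:
```python
import pickle
from h import *
from cell import robot
c=pickle.load(open('w5.pkl','rb'));s=robot.read_state();T=np.array(s["position"])
f=c["frame"]; 
# refine edges: left, right boundary and far edge lines by gradient
g=cv2.cvtColor(f,cv2.COLOR_RGB2GRAY); hs=cv2.cvtColor(f,cv2.COLOR_RGB2HSV)[:,:,1]
far=[(x,40+int(np.argmax(np.abs(np.diff(hs[40:70,x].astype(int)))))+1) for x in range(200,430,10)]
L=[(140+int(np.argmax(np.abs(np.diff(hs[y,140:185].astype(int)))))+1,y) for y in range(70,250,10)]
Rr=[(440+int(np.argmax(np.abs(np.diff(hs[y,440:485].astype(int)))))+1,y) for y in range(70,250,10)]
z=T[2]-.043+.018+.006; print("z edge",z)
for n,l in(("far",far),("L",L),("R",Rr)):
    P=ray(c,l,z)[:,:2]; v=cv2.fitLine(P.astype(np.float32),cv2.DIST_HUBER,0,.001,.001).ravel()
    print(n,v.round(4),"ang",np.degrees(np.arctan2(v[1],v[0])).round(2)); 
    globals()["l_"+n]=v
print("width at y", ray(c,[L[3]],z),ray(c,[Rr[3]],z))
print("TCP",T)
```

```text
z edge 0.3009957758834563
far [ 0.9998  0.0222  0.5788 -0.1328] ang 1.27
L [ 0.0258 -0.9997  0.5156 -0.1773] ang -88.52
R [ 0.0263 -0.9997  0.6593 -0.1751] ang -88.49
width at y [[ 0.51514811 -0.15328051  0.30099578]] [[ 0.65863559 -0.15093074  0.30099578]]
TCP [ 0.58689785 -0.23966832  0.31999578]
```

Run:
```python
import pickle
from h import *
d=pickle.load(open("c0.pkl","rb"));c=pickle.load(open('w1.pkl','rb'))
g=cv2.cvtColor(c["frame"],cv2.COLOR_RGB2GRAY)
for y in(130,180,240): print(y,g[y,396:424].tolist(),g[y,510:550].tolist())
for x in(440,470,500): print(x,g[84:112,x].tolist(),g[255:290,x].tolist())
t=cv2.cvtColor(d["top"]["frame"],cv2.COLOR_RGB2GRAY)
for y in(195,210,225): print("t",y,t[y,194:212].tolist(),t[y,264:285].tolist())
for x in(215,238,260): print("t",x,t[178:196,x].tolist(),t[222:245,x].tolist())
```

```text
130 [30, 28, 28, 30, 35, 50, 60, 66, 66, 66, 66, 65, 64, 66, 65, 66, 66, 66, 67, 84, 120, 138, 142, 140, 130, 122, 123, 129] [65, 65, 65, 65, 65, 65, 65, 64, 64, 64, 64, 64, 64, 64, 64, 66, 65, 66, 65, 66, 67, 66, 65, 65, 76, 105, 129, 136, 136, 120, 84, 41, 25, 24, 25, 22, 22, 23, 22, 23]
180 [29, 30, 32, 42, 57, 63, 65, 66, 66, 65, 64, 65, 65, 65, 65, 65, 70, 92, 124, 140, 142, 137, 118, 103, 104, 107, 115, 121] [66, 64, 65, 66, 65, 65, 65, 65, 65, 65, 65, 63, 65, 65, 66, 66, 66, 75, 101, 128, 140, 140, 126, 87, 42, 23, 22, 23, 29, 66, 112, 92, 49, 24, 19, 20, 21, 24, 23, 23]
240 [57, 62, 72, 77, 78, 77, 78, 77, 77, 77, 76, 77, 76, 76, 89, 122, 137, 141, 140, 139, 143, 151, 160, 167, 174, 181, 186, 192] [66, 67, 66, 65, 65, 65, 64, 64, 65, 78, 108, 133, 141, 135, 107, 64, 34, 23, 22, 22, 21, 23, 22, 22, 22, 23, 21, 23, 22, 24, 24, 24, 21, 23, 22, 28, 79, 146, 177, 182]
440 [25, 23, 24, 30, 51, 78, 76, 48, 27, 25, 51, 92, 127, 142, 146, 140, 126, 106, 94, 93, 90, 87, 91, 99, 101, 103, 102, 102] [86, 80, 77, 79, 80, 79, 80, 83, 82, 84, 85, 86, 88, 88, 92, 105, 129, 141, 141, 137, 146
[... 977 characters left out ...]
 114]
t 225 [103, 105, 86, 54, 37, 37, 37, 38, 71, 79, 67, 60, 58, 54, 58, 63, 62, 63] [98, 78, 63, 62, 62, 61, 62, 73, 81, 71, 57, 46, 60, 52, 37, 38, 36, 38, 38, 36, 39]
t 215 [40, 41, 39, 40, 42, 60, 61, 43, 49, 71, 71, 51, 51, 49, 53, 71, 80, 75] [108, 106, 104, 100, 96, 87, 74, 63, 69, 78, 70, 53, 47, 49, 43, 35, 35, 35, 36, 35, 39, 59, 56]
t 238 [42, 41, 40, 41, 40, 38, 39, 42, 70, 76, 61, 50, 51, 51, 62, 75, 81, 93] [115, 111, 106, 101, 91, 75, 72, 78, 81, 72, 55, 47, 47, 42, 36, 31, 31, 32, 35, 33, 32, 33, 34]
t 260 [41, 48, 48, 42, 40, 38, 41, 69, 81, 65, 52, 51, 51, 55, 61, 62, 69, 90] [121, 118, 113, 109, 101, 92, 75, 70, 79, 67, 48, 48, 44, 38, 34, 33, 34, 33, 35, 32, 31, 33, 33]
```

Run:
```python
import pickle
from h import *
d=pickle.load(open("c0.pkl","rb"));c=pickle.load(open('w1.pkl','rb'))
def pan(c,A):
    ls=[cv2.fitLine(ray(c,a,.11)[:,:2].astype(np.float32),cv2.DIST_L2,0,1e-4,1e-4).ravel() for a in A]
    X=lambda a,b:a[2:]+a[:2]*np.linalg.solve(np.c_[a[:2],-b[:2]],b[2:]-a[2:])[0]
    C=np.array([X(ls[i],ls[j]) for i,j in((0,2),(0,3),(1,3),(1,2))])
    print("ctr",C.mean(0).round(4),"sides",np.linalg.norm(C-np.roll(C,1,0),axis=1).round(4),"angs",[np.degrees(np.arctan2(l[1],l[0])).round(1) for l in ls])
pan(c,[[(418,130),(416,180),(412.7,240)],[(537.4,130),(530.6,180),(522,240)],[(440,97.8),(470,96.7),(500,95.5)],[(440,272.6),(470,272),(500,271.1)]])
pan(d["top"],[[(215,187.5),(238,186.8),(260,186)],[(215,231),(238,229.9),(260,229.8)],[(203,195),(203,210),(203,225)],[(271.6,195),(271.7,210),(272,225)]])
```

```text
ctr [0.6367 0.2473] sides [0.1309 0.2005 0.1309 0.2017] angs [np.float32(-87.8), np.float32(-87.8), np.float32(2.4), np.float32(1.9)]
ctr [0.6337 0.2471] sides [0.1283 0.2003 0.1296 0.1995] angs [np.float32(-87.3), np.float32(-87.7), np.float32(2.8), np.float32(2.4)]
```

The pan is at about (0.635, 0.247) with its long side at 92.2°, and its sizes check out. I'll carry the lid over at height.

{"op": "send_rows", "data": {
  "moves": "0 0 -0.004 0.15 0.03 0 1;0 0 0 0.25 0.033 0 1;0 0 0 0.31 0.034 0 1;0 0 0 0.31 0.034 0 1;0 0 0 0.31 0.034 0 1;0 0 0 0.31 0.034 0 1;0 0 0 0.31 0.034 0 1;0 0 0 0.31 0.034 0 1;0 0 0 0.31 0.034 0 1;0 0 0 0.31 0.034 0 1;0 0 0 0.31 0.034 0 1;0 0 0 0.31 0.034 0 1;0 0 0 0.31 0.033 0 1;0 0 0 0.25 0.033 0 1;0 0 0 0 0 0 1;0 0 0 0 0 0 1"
}}

```text
time: 17.73
position: [0.6286, 0.2489, 0.3188]
ee_rot: [0.696, 0.718, -0.001, -0.0]
wrist_force: [0.5, -0.6, -5.4]
opening: 0.0148
grip_force: 78.5
```

```bash
python3 -c "
from h import *
go([.635,.2475,.151],91.7)"
```

```text
pos [0.6286 0.2489 0.3188] yaw 91.74 tilt 0.13 j [-0.07  0.56 -0.67  1.25  0.34  1.44 -0.68] F [ 0.5 -0.6 -5.4] open 0.0148 grip 78.5
shift shares [-0.012  0.055  1.398]
turn share [-0.0006  0.0004  0.0002]
```

{"op": "send_rows", "data": {
  "moves": "0 0 0 -0.012 0.055 0.1 1;0 0 0 0 0 0.2 1;0 0 0 0 0 0.25 1;0 0 0 0 0 0.25 1;0 0 0 0 0 0.2 1;0 0 0 0 0 0.1 1;0 0 0 0 0 0 1;0 0 0 0 0 0 1"
}}

```text
time: 18.73
position: [0.6366, 0.2477, 0.1891]
ee_rot: [0.697, 0.717, 0.001, 0.0]
wrist_force: [-0.9, 0.7, -3.8]
opening: 0.0144
grip_force: 78.4
```

```bash
python3 -c "
from h import *
go([.635,.2475,.151],91.7)
from cell import vision
c=vision.capture('scene');cv2.imwrite('pics/s2.png',c['frame'][160:460,240:540,::-1].repeat(2,0).repeat(2,1))
s,c=wrist('w6')
f=c['frame'];hs=cv2.cvtColor(f,cv2.COLOR_RGB2HSV)[:,:,1];g=f.max(2).astype(int)
z=s['position'][2]-.019
d=lambda a:int(np.argmax(np.abs(np.diff(a))))+1
far=ray(c,[(x,35+d(g[35:75,x])) for x in range(200,430,10)],z);L=ray(c,[(140+d(g[y,140:185]),y) for y in range(70,250,10)],z);Q=ray(c,[(440+d(g[y,440:485]),y) for y in range(70,250,10)],z)
for P in(far,L,Q): print(np.median(P,0).round(4),np.degrees(np.arctan2(*cv2.fitLine(P[:,:2].astype(np.float32),cv2.DIST_HUBER,0,.001,.001).ravel()[1::-1])).round(2))
"
```

```text
pos [0.6366 0.2477 0.1891] yaw 91.66 tilt 0.09 j [-0.07  0.65 -0.64  1.43  0.4   1.2  -0.73] F [-0.9  0.7 -3.8] open 0.0144 grip 78.4
shift shares [-0.002 -0.014  0.318]
turn share [ 0.0004 -0.0002 -0.0002]
[0.6326 0.3542 0.1703] 2.14
[0.5647 0.3091 0.1703] -87.83
[0.7071 0.313  0.1703] -87.05
```

View pics/s2.png

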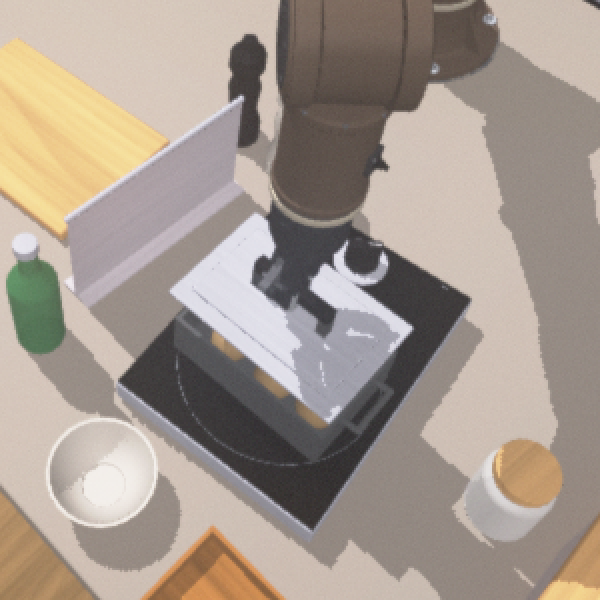

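The scene view shows the level lid squarely above the pan, clear of the screen. I'll lower it to its final height.

{"op": "send_rows", "data": {
  "moves": "0 0 0 0 -0.01 0.1 1;0 0 0 0 0 0.1 1;0 0 0 0 0 0.06 1;0 0 0 0 0 0.05 1;0 0 0 0 0 0 1;0 0 0 0 0 0 1;0 0 0 0 0 0 1;0 0 0 0 0 0 1"
}}

```text
time: 19.82
position: [0.6349, 0.2476, 0.1512]
ee_rot: [0.697, 0.717, 0.0, 0.0]
wrist_force: [-0.3, -1.1, -4.2]
opening: 0.0147
grip_force: 78.4
```

```bash
python3 -c "
from h import *
go([.6352,.2475,.151],91.7)"
```

```text
pos [0.6349 0.2476 0.1512] yaw 91.68 tilt 0.02 j [-0.07  0.68 -0.63  1.47  0.42  1.13 -0.75] F [-0.3 -1.1 -4.2] open 0.0147 grip 78.4
shift shares [-0.001  0.002  0.001]
turn share [ 0.0001 -0.     -0.0001]
```

```bash
python3 -c "
from cell import robot; print(robot.sign_off())"
```

```text
the job is handed in; nothing more can be done
None
```

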